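# Jack up the goldsmith's tilting board and hold it

### The arm

A 7-joint arm with a two-finger parallel gripper is mounted at the origin on the work surface. World frame = base frame: x ahead of the robot, y to its left, z up, the work surface at z = 0. Lengths are in m, angles in rad, forces in N, time in s.
With the tool pointing down it reaches from about 0.4 to 0.85 m from the base axis. Payload 4.5 kg.
Tool frame: the origin (TCP) lies at the very end of the fingers, on their centre line; the grasp point (between the pads) lies 19 mm behind it (tcp_to_grasp is the z of the grasp point in the tool frame, in m); z points along the fingers, y is the line along which they close (so a half turn about z gives the same grasp; the last joint's range is limited). The gripper opens to 88 mm and grips with 3 to 60 N. Pads are 18 mm wide; open, the fingers measure 123 mm over their backs; the gripper's body (75 mm by 187 mm) begins 45 mm behind the grasp point.
Start: joints at [1.315, 0.689, -0.195, 1.565, 0.157, 0.902, -0.215], TCP at [0.179, -0.599, 0.239] pointing down, gripper open.
Joint ranges: [-3.01, 3.01], [-0.46, 2.08], [-1.47, 1.51], [0.13, 2.56], [-1, 4.14], [0.04, 2.09], [-2.66, 2.66]. Speed limits (rad/s): [2.57, 2.57, 3.14, 3.14, 3.14, 3.14, 3.14].

### API

Orientations are given as a unit quaternion [x, y, z, w].
In Python, from plant import * gives the robot as it stands. The module is installed in compiled form; this text tells all that it offers.
- The arm moves only by the shell command python3 -m jog 'ROWS' [OPENING] [FORCE]. ROWS is JSON, a list that holds one entry, the list of rows, each a list of 6 numbers: the shift along the tool's x, y, z in m, then the turn, a rotation vector about the tool's x, y, z in rad. In form: [[[dx, dy, dz, ax, ay, az], ...]]. A call has 1 to 12 rows; each row shifts and turns the commanded pose from where the row before left it, along the tool's axes as they then stand; what a row does not reach is not made up. A row lasts 1/8 s, in which the tool goes at most 62.5 mm and 10.7 degrees, less where a joint would pass 70% of its speed; a pose out of reach is approached as far as the arm can. A call with a gripper value outside its range is refused whole. OPENING is the finger opening in m, from 0 to 0.0881, set as the call begins (- or left out, the last holds). The fingers move at their own pace and stop on an object; FORCE is the grip in N (left out, the last holds). Time passes only in rows, so rows that do not move let the fingers close. It gives the time, the measured TCP pose, the force, the opening and the grip force at its end, in the units of the state.
- get_state(): the state, without advancing time (a new reading comes with each control period).
- snapshot(name): name is "scene" or "top" or "wrist"; returns a dict with "frame" (480x640x3 uint8, red, green, blue), "mtx" (3x3 intrinsics, pixels), "xyz" and "orientation" of the camera in the world; the wrist camera has in their place "mount" (4x4, takes a point from camera to tool coordinates, whose origin is the TCP and whose axes are the flange's). Camera axes: x right, y down, z forward; pixel columns grow to the right and rows downward; lengths in m; the calibration is good to about 2 mm. A picture is of the moment at which its call begins: read the wrist's pose just before it. There is no depth.
- finish_job(): hands the job in; it is judged then, once.
The state is a dict: "clock": time; "q": joint angles; "qd": joint speeds; "joint_torque": joint torques, N m; "tool_pos": TCP position; "eef_rot": TCP orientation; "contact_force": force on the tool from outside, world axes, zero at the start; "moment": the same for the moment, N m; "opening": opening from 0.0 (shut) to 1.0 (fully open); "finger_force": force on a finger pad.
Only numpy, scipy, OpenCV 4.12 (cv2) and the standard library are available. Lean on these libraries where they do the work, as an engineer would, in place of code of your own. Each camera call takes 0.05 s, during which the arm holds its last target. There are 200 camera calls.

### The job

One rubber foot of the goldsmith's hinged work board has to be changed, so jack its front edge up: stand the little blue lever jack flat on the bench with its brass saddle squarely under the yellow lift shoe (the marked lift point), pump the handle all the way down as a trial and let it come right up again, then pump it all the way down and hold it. Lift the board with the jack alone, do not touch the board with the arm during the strokes, leave the mallet, caliper and jar where they are, and finish while still holding the handle down with the board raised.

Things in the scene. Friction and masses are not known exactly. Their poses are not given: they have to be found in the camera images.
- stand: fixed stand of the hinged board; origin on the bench under the middle of the board's front edge, x level into the board (away from the robot), z up. Pale wood board 250 wide (y), x 0 to 205 (mm), underside 50, top 70 above the bench. Rubber feet (24 diameter) at x 18, y +-105; empty between them under the edge. Steel block 75 square, 20 high, on top at x 140; dark hinge beam from x 205.
- lift_point (a point): marked lift point: centre of the flat underside (36 mm square) of the yellow lift shoe clipped over the board's front edge, black dot on its top straight above. 46 mm above the bench with the board down, 22 mm in from the edge, up to 45 mm either side of its middle; fixed. Board 1 to 2 kg, hinged at the back; a full jack stroke lifts this point about 22 mm; it sinks back when let down.
- jack: loose blue lever jack, 0.7 to 1 kg; base 217 mm long (x -125 to +92), 60 wide (40 ahead of x 40), 12 thick. Origin on its underside, below the grip post; x to the saddle end, handle to -x, z up. Grip post 30 x 30 mm at the origin, 12 to 92 mm high: pinch it across y from above to carry. Goes in under the board saddle first, handle towards the robot.
- saddle_top (a point): centre of the top of the jack's brass saddle, a flat disc 26 mm in diameter at jack x +70; 38 mm above the base underside with the handle up (8 mm below the lift point); rises 30 mm over the full stroke, in proportion to the handle angle.
- handle (a joint): angle of the pump handle in rad: 0 up (rest), 0.58 all the way down at its stop. A light spring and the load push it up again; it does not latch. Pivot along jack y at jack x -25, 45 mm above the base underside. About 5 to 12 N down on its pad holds it down.
- handle_press (a point): middle of the top of the black rubber pad (45 long, 32 wide) at the handle's end, pressed from above. Handle up: jack x -99, 105 mm above the bench, sloping 0.61 rad (outer end higher). Fully down: jack x -120, 55 mm high, nearly level. Always above the base, so pressing does not tip the jack.
- mallet: bystander: loose wooden mallet, 240 mm long in x, head 85 mm wide and 52 mm high; origin under its middle
- caliper: bystander: loose steel caliper with black readout, 170 mm long in x, jaw 70 mm, 14 mm high; origin under its middle
- jar: bystander: loose glass jar with steel cap, 60 mm diameter, 65 mm high; origin under its middle
Things that resemble listed ones, but are neither listed nor needed, are in the scene too. There is more than one size of the jack; the one meant has the size given above.

How it is judged:
By the outcome, as a careful person would: the job done as asked, in the order asked, and still so for the second after the job is handed in, while the arm keeps its last pose, push and grip.
It also fails if it takes over 64 s, if anything falls off the work surface, if the arm or the gripper's body presses on something with over 40 N, if the wrist force passes 120 N, or if a joint passes its speed limit or range.

## Working session

There is one attempt and no reset: what is moved stays moved. The work goes in short steps, Python scripts to look and compute and a shell command to move; the robot and the scene stay as the last step left them, time stands still between calls to the robot, and variables do not carry over. Pictures are saved under pics/ and viewed, at most 10 in all, crops included, and the job is handed in when it is done.

```bash
mkdir -p pics; cat > h.py <<'E'
from plant import *
import numpy as np, cv2
from scipy.spatial.transform import Rotation as R
def snap(n,f):
    s=get_state(); d=snapshot(n); cv2.imwrite('pics/'+f+'.png',d['frame'][:,:,::-1])
    if n=='wrist':
        T=np.eye(4);T[:3,:3]=R.from_quat(s['eef_rot']).as_matrix();T[:3,3]=s['tool_pos'];C=T@np.array(d['mount'])
    else:
        C=np.eye(4);C[:3,:3]=R.from_quat(d['orientation']).as_matrix();C[:3,3]=d['xyz']
    np.savez('pics/'+f+'.npz',C=C,K=d['mtx'])
def px(f,u,v,z):
    d=np.load('pics/'+f+'.npz');C=d['C'];r=C[:3,:3]@np.linalg.inv(d['K'])@[u,v,1]
    return C[:3,3]+r*(z-C[2,3])/r[2]
def proj(f,P):
    d=np.load('pics/'+f+'.npz');C=d['C'];p=d['K']@(C[:3,:3].T@(np.array(P)-C[:3,3]));return p[:2]/p[2]
E
python3 - <<'E'
from h import *
snap('top','top1');snap('scene','sc1');s=get_state();print(s)
for n in('top1','sc1'):print(np.load('pics/'+n+'.npz')['C'].round(3))
E
```

```text
{'clock': 0.1, 'q': array([ 1.31479651,  0.68987681, -0.19457885,  1.56622758,  0.15727544,
        0.90250897, -0.2150639 ]), 'qd': array([ 1.24566103e-03, -2.52714055e-03,  4.02949397e-04, -4.21105548e-03,
        6.89802303e-05,  7.81882172e-04,  1.76724257e-03]), 'joint_torque': array([-1.87918449e-03, -5.28500283e+01, -1.27140809e+00, -1.53839421e+01,
       -5.25963446e-02,  1.91155785e-03,  4.77399351e-05]), 'tool_pos': array([ 0.17843316, -0.59839782,  0.23800958]), 'eef_rot': array([ 9.89509852e-01,  1.44463108e-01, -1.50311371e-04, -8.00835431e-04]), 'contact_force': array([-0.77137831,  0.00179464, -0.68281761]), 'moment': array([-0.06353128,  0.04264697,  0.06041899]), 'finger_force': 0.0, 'opening': 1.0026849710112242}
[[ 0.025 -0.991  0.135  0.3  ]
 [-1.    -0.024  0.007  0.032]
 [-0.004 -0.135 -0.991  1.488]
 [ 0.     0.     0.     1.   ]]
[[ 0.067  0.793 -0.605  1.228]
 [ 0.998 -0.042  0.055 -0.033]
 [ 0.018 -0.607 -0.794  1.034]
 [ 0.     0.     0.     1.   ]]
```

View pics/top1.png

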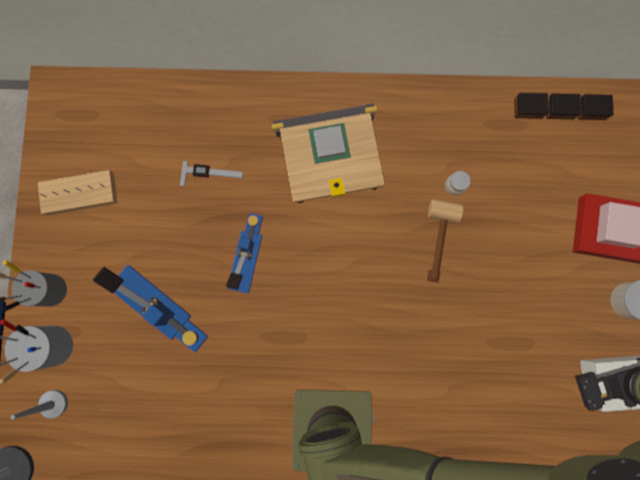

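View pics/sc1.png

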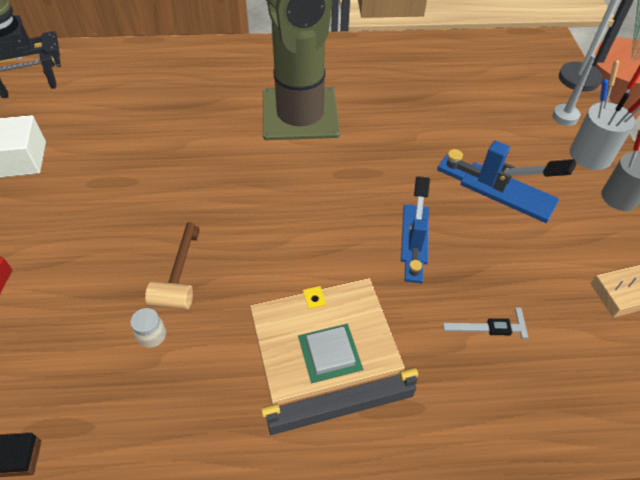

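The top view shows two jack candidates: a small one with its saddle at (253,220) and pad at (234,282), and a large one with its saddle at (190,338) and pad at (108,279). The board's front edge runs (293,200)-(383,185) and the shoe dot is at (337,185). Next I compare the sizes and look at an enlarged crop.

```bash
python3 - <<'E'
from h import *
P=lambda u,v,z:px('top1',u,v,z)
a,b=P(255,213,.012),P(239,291,.012);print('small len',np.linalg.norm(a-b),a,b)
a,b=P(201,349,.012),P(126,266,.012);print('big',np.linalg.norm(a-b))
s=P(253,220,.038);print('saddle',s)
d=P(337,185,.074);print('dot',d)
l,r=P(293,200,.07),P(383,185,.07);print('edge',l,r,np.linalg.norm(l-r))
im=cv2.imread('pics/top1.png')
c=np.hstack([cv2.resize(im[200:300,215:285],None,fx=5.5,fy=5.5,interpolation=3),cv2.resize(im[100:210,270:390],(400,367),interpolation=3)[:,:].copy() if 0 else cv2.copyMakeBorder(cv2.resize(im[100:210,270:390],(400,367),interpolation=3),0,183,0,0,0)])
print(c.shape);cv2.imwrite('pics/crop1.png',c)
E
```

```text
small len 0.21902910499133482 [0.57647359 0.22639493 0.012     ] [0.36020814 0.26107931 0.012     ]
big 0.30774357924398354
saddle [0.55215397 0.22761621 0.038     ]
dot [0.64600214 0.00230978 0.074     ]
edge [0.60324542 0.1187646  0.07      ] [ 0.64987855 -0.12086984  0.07      ] 0.2441297060218288
(550, 785, 3)
```

View pics/crop1.png

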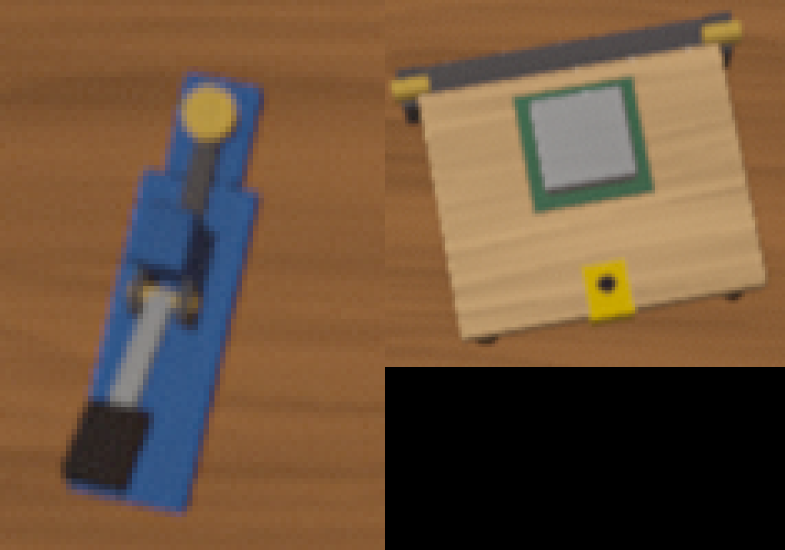

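The chosen jack is the small one, about 219 mm long (the other is about 308 mm). The crop confirms one brass saddle and one black pad on it, and the post at crop (160,235). Now the precise poses.

```bash
cat >> h.py <<'E'
def yaw(s=None):
    m=R.from_quat((s or get_state())['eef_rot']).as_matrix();return np.arctan2(m[1,0],m[0,0])
def plan(x,y,z,yw):
    "turn az first, then shift in the turned tool frame (tool assumed down)"
    s=get_state();d=np.array([x,y,z])-s['tool_pos'];c,n=np.cos(yw),np.sin(yw)
    print('az',round(yaw(s)-yw,4),'dx',round(c*d[0]+n*d[1],4),'dy',round(n*d[0]-c*d[1],4),'dz',round(-d[2],4))
E
python3 - <<'E'
from h import *
c1=lambda u,v,z:px('top1',u/5.5+215-.4,v/5.5+200-.4,z)
c2=lambda u,v,z:px('top1',(u-385)/3.333+270-.3,v/3.333+100-.3,z)
f=(c1(187,72,.012)+c1(264,88,.012))/2; r=(c1(68,490,.012)+c1(187,512,.012))/2
w=np.linalg.norm(c1(187,72,.012)-c1(264,88,.012))
yw=np.arctan2(*(f-r)[1::-1]);u=(f-r)/np.linalg.norm(f-r)
s=c1(209,112,.038)
print('jack',yw,np.linalg.norm(f-r),w,'origin by base',f-.092*u,r+.125*u,'by saddle',s-.07*u)
l,rr=c2(465,339,.07),c2(766,285,.07);bl,br=c2(420,95,.07),c2(718,42,.07)
print('board yaws',np.arctan2(*(bl-l)[1::-1]),np.arctan2(*(br-rr)[1::-1]),np.arctan2(rr[0]-l[0],l[1]-rr[1]),np.linalg.norm(l-rr))
print('dot',c2(607,284,.075),'mid',(l+rr)/2)
print(snapshot('wrist')['mount'])
print(yaw());plan(.5,-.2,.24,-.16)
E
```

```text
jack -0.18545207948549222 0.21603040464768547 0.03977050842994823 origin by base [0.48287038 0.24157402 0.012     ] [0.48382335 0.24139524 0.012     ] by saddle [0.48342855 0.24161436 0.038     ]
board yaws 0.209924537535829 0.19976874226737765 0.2047685668155488 0.2454796350790065
dot [0.64596352 0.00418541 0.075     ] mid [ 0.62441264 -0.00340492  0.07      ]
[[-6.11563105e-04 -9.64779995e-01 -2.63057384e-01  6.80160547e-02]
 [ 9.99999795e-01 -5.39606515e-04 -3.45785424e-04  9.95154676e-04]
 [ 1.91659381e-04 -2.63057542e-01  9.64780127e-01 -1.45361509e-01]
 [ 0.00000000e+00  0.00000000e+00  0.00000000e+00  1.00000000e+00]]
0.28984212518652475
az 0.4498 dx 0.254 dy -0.4446 dz -0.0019
```

```bash
python3 -c "
from h import *
plan(.5,-.2,.24,.205)"
```

```text
az 0.0848 dx 0.396 dy -0.3247 dz -0.0019
```

```bash
python3 -m jog '[[[0,0,0,0,0,0.085],[0.036,-0.03,0,0,0,0],[0.036,-0.03,0,0,0,0],[0.036,-0.03,0,0,0,0],[0.036,-0.03,0,0,0,0],[0.036,-0.03,0,0,0,0],[0.036,-0.03,0,0,0,0],[0.036,-0.03,0,0,0,0],[0.036,-0.03,0,0,0,0],[0.036,-0.03,0,0,0,0],[0.036,-0.03,0,0,0,0],[0.036,-0.025,0,0,0,0]]]' 0.07 20; python3 -c "
from h import *
print(yaw());plan(.575,-.01,.24,.205)"
```

```text
clock: 1.65
tool_pos: [0.5009, -0.1986, 0.2386]
eef_rot: [0.995, 0.103, -0.0, -0.0]
contact_force: [-0.7, -1.1, 0.6]
opening: 0.797
finger_force: 0.0
0.20556525252982472
az 0.0006 dx 0.1109 dy -0.1695 dz -0.0014
```

```bash
python3 -m jog '[[[0.028,-0.042,0,0,0,0],[0.028,-0.042,0,0,0,0],[0.028,-0.042,0,0,0,0],[0.027,-0.043,0,0,0,0],[0,0,0,0,0,0],[0,0,0,0,0,0]]]'; python3 -c "
from h import *
snap('wrist','w1');print(get_state()['tool_pos'])
print(proj('w1',[.646,.004,.075]))"
```

```text
clock: 2.4
tool_pos: [0.574, -0.013, 0.2384]
eef_rot: [0.995, 0.102, -0.001, 0.001]
contact_force: [0.9, -0.7, -0.3]
opening: 0.795
finger_force: 0.0
[ 0.57396239 -0.01389809  0.23848962]
[314.03202938 136.01282802]
```

View pics/w1.png

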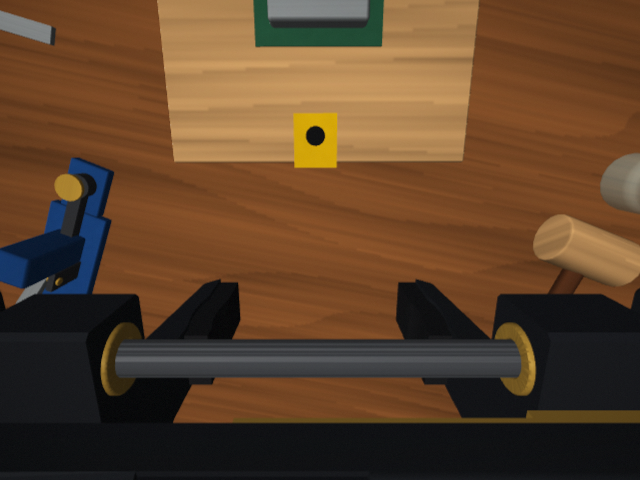

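The dot is at (315,136), 1 px from the predicted (314,136), so the lift point (0.646, 0.004) is confirmed. The board edge is level in the picture, so the board yaw is about 0.205. Next I move over the jack.

```bash
python3 -c "
from h import *
a,b=px('w1',174,161,.07),px('w1',463,160,.07);print(a,b,np.arctan2(b[0]-a[0],a[1]-b[1]),px('w1',315.3,136,.075),yaw())
plan(.435,.2506,.24,-.185)"
```

```text
[0.6016249  0.11753395 0.07      ] [ 0.65260219 -0.12493787  0.07      ] 0.20722211514870326 [0.64622283 0.00297268 0.075     ] 0.20290234176994376
az 0.3879 dx -0.1852 dy -0.2344 dz -0.0015
```

```bash
python3 -m jog '[[[0,0,0,0,0,0.13],[0,0,0,0,0,0.13],[0,0,0,0,0,0.128],[-0.031,-0.039,0,0,0,0],[-0.031,-0.039,0,0,0,0],[-0.031,-0.039,0,0,0,0],[-0.031,-0.039,0,0,0,0],[-0.031,-0.039,0,0,0,0],[-0.03,-0.039,0,0,0,0],[0,0,0,0,0,0],[0,0,0,0,0,0]]]'; python3 -c "
from h import *
snap('wrist','w2');s=get_state();print(s['tool_pos'],yaw(s))
c,n=np.cos(-.185),np.sin(-.185)
for q in ([.07,0,.038],[.092,.02,.012],[.092,-.02,.012],[0.015,.015,.092],[.015,-.015,.092]):print(q,proj('w2',[.4835+c*q[0]-n*q[1],.2416+n*q[0]+c*q[1],q[2]]))"
```

```text
clock: 3.82
tool_pos: [0.436, 0.2497, 0.2388]
eef_rot: [0.996, -0.093, 0.0, 0.001]
contact_force: [0.2, -0.5, -0.2]
opening: 0.795
finger_force: 0.0
[0.43628328 0.24927623 0.23878362] -0.18694140691688688
[0.07, 0, 0.038] [315.83767962  86.31626874]
[0.092, 0.02, 0.012] [294.88990162  65.67187801]
[0.092, -0.02, 0.012] [336.88454235  65.61393251]
[0.015, 0.015, 0.092] [296.82987841 150.57738838]
[0.015, -0.015, 0.092] [334.66094123 150.52054503]
```

View pics/w2.png

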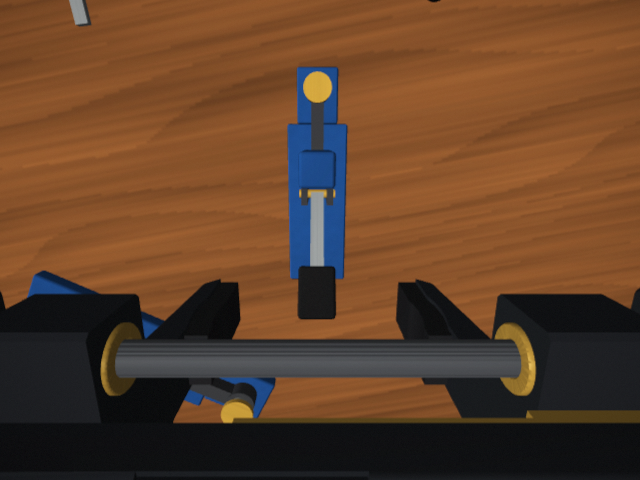

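The view matches the model within 2 px: saddle (317,87) and post top x 300-336. I correct the jack origin to (0.483, 0.240). Next I move over the post, descend and grip.

```bash
python3 -c "
from h import *
plan(.4832,.2403,.05,-.187)"
```

```text
az 0.0001 dx 0.0478 dy 0.0001 dz 0.1888
```

```bash
python3 -m jog '[[[0.024,0,0,0,0,0],[0.024,0,0,0,0,0],[0,0,0.045,0,0,0],[0,0,0.045,0,0,0],[0,0,0.04,0,0,0],[0,0,0.03,0,0,0],[0,0,0.029,0,0,0],[0,0,0,0,0,0],[0,0,0,0,0,0]]]'; python3 -m jog '[[[0,0,0,0,0,0],[0,0,0,0,0,0],[0,0,0,0,0,0],[0,0,0,0,0,0],[0,0,0,0,0,0],[0,0,0,0,0,0]]]' 0.0 50;
```

```text
clock: 5.0
tool_pos: [0.4836, 0.2419, 0.0505]
eef_rot: [0.996, -0.092, 0.001, 0.0]
contact_force: [-0.4, 0.6, 0.3]
opening: 0.794
finger_force: 0.0
clock: 5.75
tool_pos: [0.4823, 0.242, 0.0498]
eef_rot: [0.996, -0.092, -0.0, 0.001]
contact_force: [-0.6, -3.1, 4.7]
opening: 0.335
finger_force: 50.0
```

```bash
python3 -m jog '[[[0,0,-0.015,0,0,0],[0,0,-0.025,0,0,0],[0,0,0,0,0,-0.1],[0,0,0,0,0,-0.1],[0,0,0,0,0,-0.1],[0,0,0,0,0,-0.093],[0,0,0,0,0,0],[0,0,0,0,0,0]]]'; python3 -c "
from h import *
print(yaw(),get_state()['moment']);plan(.4796,-.0316,.09,.206)"
```

```text
clock: 6.75
tool_pos: [0.4822, 0.2431, 0.0896]
eef_rot: [0.995, 0.104, -0.0, -0.0]
contact_force: [-0.1, 0.3, -9.8]
opening: 0.337
finger_force: 50.0
0.20853941088995867 [ 0.01252204 -0.12197313 -0.04782667]
az 0.0025 dx -0.0588 dy 0.2683 dz -0.0004
```

```bash
python3 -m jog '[[[-0.029,0.01,0,0,0,0],[-0.03,0.03,0,0,0,0],[0,0.035,0,0,0,0],[0,0.038,0,0,0,0],[0,0.038,0,0,0,0],[0,0.038,0,0,0,0],[0,0.038,0,0,0,0],[0,0.03,0,0,0,0],[0,0.011,0,0,0,0.002],[0,0,0,0,0,0],[0,0,0,0,0,0]]]'; python3 -c "
from h import *
snap('wrist','w3');s=get_state();print(s['tool_pos'],yaw(s))"
```

```text
clock: 8.12
tool_pos: [0.4805, -0.0296, 0.0897]
eef_rot: [0.994, 0.105, 0.0, -0.001]
contact_force: [-0.4, 0.3, -9.4]
opening: 0.337
finger_force: 50.0
[ 0.48045009 -0.02956745  0.08972084] 0.21040811818316468
```

View pics/w3.png

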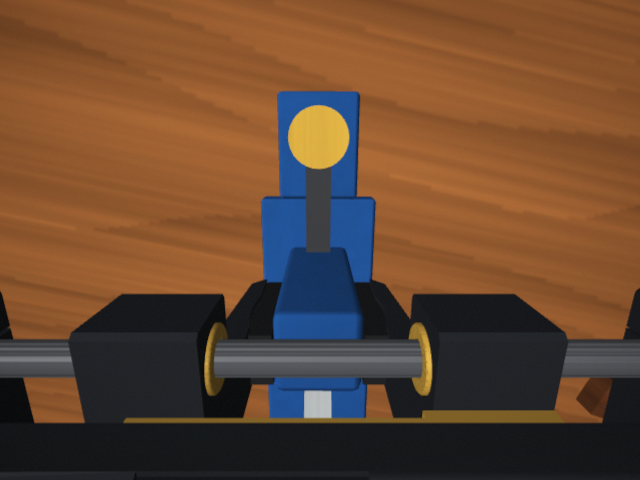

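The jack hangs straight, with the saddle at (318,137). I compute the saddle offset from the tool, then lower.

```bash
python3 -c "
from h import *
s=get_state();p=px('w3',318.5,137,.0779);d=p-s['tool_pos'];y=yaw(s)
print(p,'tool off',np.cos(y)*d[0]+np.sin(y)*d[1],np.sin(y)*d[0]-np.cos(y)*d[1])
e=px('w3',318.5,92,.052);e=e-s['tool_pos'];print('front',np.hypot(*e[:2]))"
python3 -m jog '[[[0,0,0.015,0,0,0.004],[0,0,0.015,0,0,0],[0,0,0.006,0,0,0],[0,0,0.004,0,0,0],[0,0,0,0,0,0],[0,0,0,0,0,0]]]'
```

```text
[ 0.55001482 -0.01604978  0.0779    ] tool off 0.07085382469935747 0.0013096766217678673
front 0.09192961974298793
clock: 8.93
tool_pos: [0.4807, -0.0315, 0.0499]
eef_rot: [0.995, 0.102, 0.0, -0.0]
contact_force: [-0.1, 0.1, -7.7]
opening: 0.334
finger_force: 50.0
```

```bash
python3 -c "
from h import *
print(yaw());plan(.577,-.0106,.0497,.206)"
```

```text
0.20366147822580047
az -0.0023 dx 0.0986 dy -0.0007 dz 0.0002
```

```bash
python3 -m jog '[[[0.012,0,0,0,0,-0.002],[0.014,0,0,0,0,0],[0.014,0,0,0,0,0],[0.014,0,0,0,0,0],[0.014,0,0,0,0,0],[0.014,0,0,0,0,0],[0.012,0,0,0,0,0],[0.005,-0.001,0,0,0,0],[0,0,0,0,0,0],[0,0,0,0,0,0]]]'; python3 -c "
from h import *
print(yaw());plan(.577,-.0106,.0495,.206)
snap('scene','sc2');snap('wrist','w4');c=cv2.imread('pics/sc2.png')[180:330,200:420];w=cv2.imread('pics/w4.png')
cv2.imwrite('pics/c2.png',np.hstack([cv2.resize(c,(440,300),interpolation=3),cv2.resize(w,(360,300))[:, :]]))
print(px('w4',315,100,.075))"
```

```text
clock: 10.18
tool_pos: [0.5775, -0.0108, 0.0499]
eef_rot: [0.995, 0.103, 0.0, 0.0]
contact_force: [-1.2, -1.7, -2.0]
opening: 0.334
finger_force: 50.0
0.2055424198981295
az -0.0005 dx -0.0004 dy -0.0003 dz 0.0004
[0.65711475 0.00579115 0.075     ]
```

View pics/c2.png

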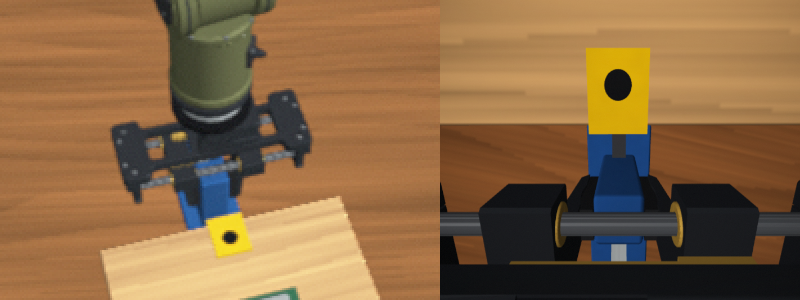

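The saddle is hidden under the shoe. The dot is at about w4 pixel (316,134), laterally in line with the jack arm at x=619 in the composite. Next I check the offset numerically.

```bash
python3 -c "
from h import *
im=cv2.imread('pics/w4.png').astype(int)[110:165,295:340];v,u=np.nonzero(im.max(2)<60);u=u.mean()+295;v=v.mean()+110
s=get_state();y=yaw(s)
for z in(.073,.075):
  d=px('w4',u,v,z)-s['tool_pos'];print(u,v,px('w4',u,v,z),np.cos(y)*d[0]+np.sin(y)*d[1],np.sin(y)*d[0]-np.cos(y)*d[1])"
python3 -m jog '[[[0,0,0.001,0,0,0],[0,0,0,0,0,0],[0,0,0,0,0,0]]]'
```

```text
316.3868852459016 135.3808743169399 [0.64677451 0.00321347 0.073     ] 0.0706791612192907 0.0004492315645818635
316.3868852459016 135.3808743169399 [0.64673321 0.00319819 0.075     ] 0.07063561672616094 0.0004557598355501846
clock: 10.65
tool_pos: [0.5775, -0.0108, 0.0498]
eef_rot: [0.995, 0.103, 0.0, 0.0]
contact_force: [-2.5, -2.3, 7.6]
opening: 0.335
finger_force: 50.0
```

Dot offset (70.7, 0.5) mm against saddle offset (70.6, 1.1) mm: aligned within 1 mm, and the jack is on the bench. Next I release, rise and back off over the pad.

```bash
python3 -m jog '[[[0,0,-0.0006,0,0,0],[0,0,0,0,0,0],[0,0,0,0,0,0],[0,0,0,0,0,0],[0,0,0,0,0,0]]]' 0.065 50; python3 -m jog '[[[0,0,-0.02,0,0,0],[0,0,-0.04,0,0,0],[0,0,-0.045,0,0,0],[0,0,-0.045,0,0,0],[-0.03,0,0,0,0,0],[-0.035,0,0,0,0,0],[-0.035,0,0,0,0,0],[0,0,0,0,0,0],[0,0,0,0,0,0]]]'; python3 -c "
from h import *
snap('wrist','w5');snap('top','top2');print(yaw())
w=cv2.imread('pics/w5.png');c=cv2.imread('pics/top2.png')[160:310,260:420]
cv2.imwrite('pics/c3.png',np.hstack([cv2.resize(w,(480,360)),cv2.resize(c,(320,360),interpolation=3)]))"
```

```text
clock: 11.28
tool_pos: [0.5774, -0.0103, 0.0492]
eef_rot: [0.995, 0.103, 0.0, -0.0]
contact_force: [0.2, 0.6, 0.5]
opening: 0.74
finger_force: 0.0
clock: 12.4
tool_pos: [0.4805, -0.0305, 0.1996]
eef_rot: [0.995, 0.103, 0.001, -0.0]
contact_force: [0.4, -0.3, 0.1]
opening: 0.743
finger_force: 0.0
0.20616773850592587
```

View pics/c3.png

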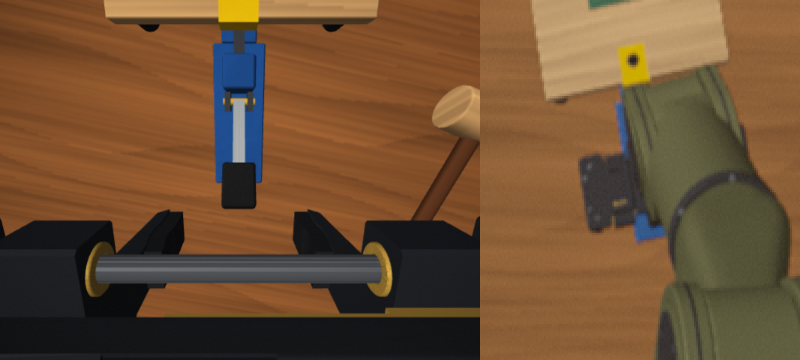

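The jack stands straight under the shoe. The pad centre is at about (318,248) in w5, in line with the shoe. I close the fingers and descend to just above the pad.

```bash
python3 -c "
from h import *
p=px('w5',318.5,248,.105);d=p-get_state()['tool_pos'];print(p,R.from_quat(get_state()['eef_rot']).inv().apply(d))"
python3 -m jog '[[[0,0,0,0,0,0],[0,0,0.03,0,0,0],[0,0,0.03,0,0,0],[0,0,0.015,0,0,0],[0,0,0,0,0,0],[0,0,0,0,0,0]]]' 0 20
```

```text
[ 0.47855571 -0.03234926  0.105     ] [-0.00274623  0.00151278  0.09437733]
clock: 13.25
tool_pos: [0.48, -0.0307, 0.1247]
eef_rot: [0.995, 0.103, 0.001, 0.0]
contact_force: [0.2, -0.1, 0.3]
opening: 0.081
finger_force: 0.0
```

```bash
python3 -m jog '[[[0,0.001,0.012,0,0,0],[-0.003,0,0.005,0,0,0],[-0.003,0,0.005,0,0,0],[-0.003,0,0.006,0,0,0],[-0.002,0,0.006,0,0,0],[-0.002,0,0.006,0,0,0],[-0.002,0,0.006,0,0,0],[-0.002,0,0.006,0,0,0],[0,0,0,0,0,0],[0,0,0,0,0,0]]]'; python3 -c "
from h import *
print(get_state()['contact_force'],get_state()['opening'])"
```

```text
clock: 14.5
tool_pos: [0.4615, -0.0357, 0.0724]
eef_rot: [0.995, 0.103, -0.001, 0.0]
contact_force: [-1.8, -0.9, 8.3]
opening: 0.004
finger_force: 3.9
[-1.78850579 -0.89381073  8.31298639] 0.004182553341760863
```

```bash
python3 -m jog '[[[-0.001,0,0.006,0,0,0],[-0.001,0,0.006,0,0,0],[-0.001,0,0.004,0,0,0],[0,0,0.001,0,0,0],[0,0,0,0,0,0],[0,0,0,0,0,0]]]'
```

```text
clock: 15.25
tool_pos: [0.4585, -0.0363, 0.0555]
eef_rot: [0.995, 0.103, -0.001, 0.0]
contact_force: [-2.0, -0.5, 7.8]
opening: 0.007
finger_force: 4.1
```

```bash
python3 -m jog '[[[0,0,0.001,0,0,0],[0,0,0,0,0,0],[0,0,0,0,0,0]]]';python3 -m jog '[[[0,0,0.001,0,0,0],[0,0,0,0,0,0],[0,0,0,0,0,0]]]'
```

```text
clock: 15.62
tool_pos: [0.4585, -0.0363, 0.055]
eef_rot: [0.995, 0.103, -0.001, 0.0]
contact_force: [-1.9, -2.0, 13.4]
opening: 0.008
finger_force: 6.9
clock: 16.0
tool_pos: [0.4584, -0.0364, 0.0545]
eef_rot: [0.995, 0.103, -0.001, 0.001]
contact_force: [-3.0, 0.2, 20.5]
opening: 0.005
finger_force: 10.0
```

At the stop (force now rising about 7 N/mm). I check the lift numerically in the scene camera, using the shoe dot's pixel shift.

```bash
cat >> h.py <<'E'
def dot(f):
    im=cv2.imread('pics/'+f+'.png').astype(int);b,g,r=im[...,0],im[...,1],im[...,2]
    m=((r>200)&(g>170)&(b<70)).astype(np.uint8);m[:,:280]=0;m[:,350:]=0;m[:270]=0;m[320:]=0
    v,u=np.nonzero(m);return u.mean(),v.mean(),len(u)
E
python3 -c "
from h import *
snap('scene','sc3');print(dot('sc1'),dot('sc3'))
for z in(.075,.097):print(proj('sc1',[.6465,.0035,z]))"
```

```text
(np.float64(313.84013605442175), np.float64(296.9149659863946), 294) (np.float64(314.33223684210526), np.float64(292.0230263157895), 304)
[314.02122199 298.82352367]
[314.06580386 292.93786149]
```

Shift is 4.9 px, against 5.9 px for a purely vertical 22 mm rise. The hinge arc's backward motion (about 0.8 px) accounts for the difference, so this is a full lift. Now let it come right up.

```bash
python3 -m jog '[[[0,0,-0.004,0,0,0],[0.001,0,-0.005,0,0,0],[0.001,0,-0.006,0,0,0],[0.001,0,-0.006,0,0,0],[0.002,0,-0.006,0,0,0],[0.002,0,-0.006,0,0,0],[0.002,0,-0.006,0,0,0],[0.002,0,-0.006,0,0,0],[0.003,0,-0.006,0,0,0],[0.003,0,-0.006,0,0,0],[0.003,0,-0.006,0,0,0],[0.002,0,-0.015,0,0,0]]]'; python3 -m jog '[[[0,0,-0.04,0,0,0],[0,0,-0.02,0,0,0],[0,0,0,0,0,0],[0,0,0,0,0,0],[0,0,0,0,0,0]]]';python3 -c "
from h import *
snap('scene','sc4');print(dot('sc4'),yaw());snap('wrist','w6')
c=cv2.imread('pics/sc4.png')[170:330,200:440]
cv2.imwrite('pics/c4.png',np.hstack([cv2.resize(cv2.imread('pics/w6.png'),(480,360)),cv2.resize(c[:,:142],(320,360),interpolation=3)]))"
```

```text
clock: 17.55
tool_pos: [0.4804, -0.0314, 0.1311]
eef_rot: [0.995, 0.103, -0.002, 0.0]
contact_force: [0.8, 0.4, 0.6]
opening: 0.006
finger_force: 0.0
clock: 18.18
tool_pos: [0.4807, -0.0314, 0.1903]
eef_rot: [0.995, 0.103, -0.001, -0.0]
contact_force: [0.2, -0.7, -0.7]
opening: 0.002
finger_force: 0.0
(np.float64(313.98943661971833), np.float64(297.17957746478874), 284) 0.20601586963076493
```

View pics/c4.png

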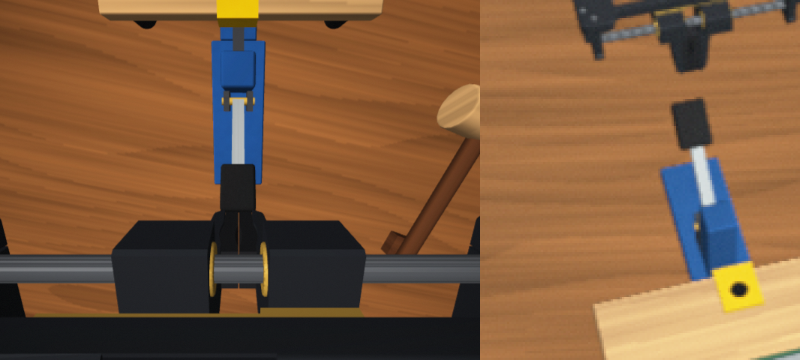

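The handle is back up, the board is down, and the jack is unmoved and still aligned with the shoe. Now the second stroke.

```bash
python3 -m jog '[[[0,0,0.03,0,0,0],[0,0,0.03,0,0,0],[0,0,0.017,0,0,0],[-0.003,0,0.005,0,0,0],[-0.003,0,0.005,0,0,0],[-0.003,0,0.006,0,0,0],[-0.003,0,0.006,0,0,0],[-0.002,0,0.006,0,0,0],[-0.002,0,0.006,0,0,0],[-0.002,0,0.006,0,0,0],[-0.001,0,0.006,0,0,0],[-0.001,0,0.006,0,0,0]]]'; python3 -m jog '[[[-0.001,0,0.004,0,0,0],[0,0,0.001,0,0,0],[0,0,0.001,0,0,0],[0,0,0,0,0,0],[0,0,0,0,0,0]]]'
```

```text
clock: 19.77
tool_pos: [0.4601, -0.0358, 0.0626]
eef_rot: [0.995, 0.103, -0.001, 0.0]
contact_force: [-2.6, 0.8, 8.8]
opening: 0.006
finger_force: 4.1
clock: 20.4
tool_pos: [0.4593, -0.0359, 0.0568]
eef_rot: [0.995, 0.103, -0.001, 0.0]
contact_force: [-2.8, 0.0, 8.3]
opening: 0.006
finger_force: 4.0
```

```bash
python3 -m jog '[[[0,0,0.002,0,0,0],[0,0,0.001,0,0,0],[0,0,0.001,0,0,0],[0,0,0,0,0,0],[0,0,0,0,0,0],[0,0,0,0,0,0]]]';python3 -c "
from h import *
snap('scene','sc5');print(dot('sc5'))"
```

```text
clock: 21.15
tool_pos: [0.459, -0.036, 0.0541]
eef_rot: [0.995, 0.103, -0.001, 0.001]
contact_force: [-4.1, 1.6, 24.4]
opening: 0.008
finger_force: 12.4
(np.float64(314.42857142857144), np.float64(291.89285714285717), 308)
```

```bash
python3 -c "
from plant import *
print(finish_job())"
```

```text
the job is handed in; nothing more can be done
None
```

The job is handed in: the small blue jack stands flat on the bench with its saddle within about 1 mm of the lift point, one full trial stroke was made and let right up, and the handle is now held fully down (about 24 N) with the board raised.

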